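# Screw down the drying box lid and start it

## Task

Close the white drying box for the night: push the wings of its loose blue wing screw round clockwise (seen from above) with light fingertip strokes until the screw is fully home and the lid is down, then press the green start button on the box all the way down and let it come back up. Use the fingertips only: do not pinch the screw or force it, do not press the button before the lid is screwed down, and leave the loose things around the box where they are.

Things in the scene. Friction and masses are not known exactly. Their poses are not given: they have to be found in the camera images.
- dryer: white drying box, fixed; origin on the table right under the screw's axis, z up; x from -55 to +100 mm, y +-70. Front top at 85 mm height carries the grey lid (10 mm thick, x -47 to +33, y +-62) with the blue wing screw upright in it. Behind, a raised console (x 38 to 100, top at 118 mm) holds the green button; no finger fits between console and screw, so strokes go round the -x side
- wing_screw (a joint): angle of the wing screw, rad: 0 = home at its hard stop, lid down; q = q rad still to turn clockwise seen from above (starts 5 to 9.5). At 0 the wings lie along the box's y axis, at q turned q counter-clockwise from there. Friction 0.04 N m (about 2 N at a wing); stays where left. Lid and screw sink together 0.796 mm per rad (5 mm a turn); pushing the lid down does not move them
- screw_mid (a point): point on the screw's vertical axis at mid-height of the wings, turning with it (z up, y along the wings). Two flat upright wings, 6 mm thick, reach 30 mm either way from the axis and are 22 mm high (11 above and below this point); hub of 10 mm radius, its top 5 mm above this point. The lid's top is 17 mm below this point, which is at 112 mm height when the screw is home
- start_top (a point): centre of the top face of the green push button (26 mm across) on the console, 69 mm behind the screw's axis (box +x); it is pressed straight down
- start (a joint): button travel in m: 0 = up, 0.006 = fully down; springs back; about 5 N to push it fully down. Counts as pressed above 0.0045
- orange_tray: orange battery tray, 120 x 85 x 22 mm, loose on the table, origin under its centre; leave alone
- brown_tray: brown battery tray of the same size stacked on the orange one; leave alone
- vase: blue ceramic vase, 94 mm across and 145 mm tall, loose, origin under its centre; leave alone
- mug: white mug, 80 mm across and 90 mm tall, loose; leave alone
- drops: small white drops bottle, 32 mm across and 65 mm tall, loose, in front of the box; leave alone
- aid_case: black hearing-aid case, 70 x 50 x 24 mm, loose, in front of the box; leave alone

How it is judged:
On the way, in this order (a step that is already met when the one before it is completed fails the run):
1. the wing screw is turned home (value of joint wing_screw below 0.2 rad), for 0.2 s.
2. the start button is pressed (value of joint start above 0.0045 m), for 0.05 s.
At the end, for the whole second after the job is handed in: the screw is within 0.2 rad of fully home, the button has been pressed after that and is up again (under 1.5 mm), and every loose thing is within 15 mm of where it started (value of joint wing_screw below 0.2 rad and value of joint start below 0.0015 m and distance of each of orange_tray, brown_tray, vase, mug, drops, aid_case from where it was at the start of the episode below 0.015 m); the robot touches nothing.
It fails at once if the button is pressed before the screw is home (value of joint start above 0.003 m and value of joint wing_screw above 0.25 rad).
It fails at once if the screw is pinched or forced (more than 30 N on it) (contact force between the fingers and wing_screw above 30 N).
It fails at once if a tray, the vase, the mug, the bottle or the case is shifted, lifted or carried (distance of any of orange_tray, brown_tray, vase, mug, drops, aid_case from where it was at the start of the episode above 0.015 m).
It also fails if it takes over 72 s, if anything falls off the work surface, if the arm or the gripper's body presses on something with over 40 N, if the wrist force passes 120 N, or if a joint passes its speed limit or range.

## Robot

A 7-joint arm with a two-finger parallel gripper is mounted at the origin on the work surface. World frame = base frame: x ahead of the robot, y to its left, z up, the work surface at z = 0. Lengths are in m, angles in rad, forces in N, time in s.
With the tool pointing down it reaches from about 0.425 to 0.825 m from the base axis. Payload 3.6 kg.
Tool frame: the origin (TCP) lies midway between the tips of the shut fingers; the grasp point (between the pads) lies grip_depth behind it (grip_depth is the distance from the TCP to the grasp point, in m); z points along the fingers, y is the line along which they close (so a half turn about z gives the same grasp; the last joint's range is limited). The gripper opens to 93 mm and grips with 3 to 60 N. Pads are 15 mm wide; open, the fingers measure 128 mm over their backs; the gripper's body (75 mm by 188 mm) begins 65 mm behind the grasp point.
Start: joints at [-1.22, 0.615, -0.013, 1.423, 0.008, 1.103, -0.04], TCP at [0.24, 0.604, 0.189] pointing down, gripper open.
Joint ranges: [-3.12, 3.12], [-0.3, 2.06], [-1.34, 1.32], [0.26, 2.42], [-1.36, 4.5], [0.01, 1.98], [-2.84, 2.84]. Speed limits (rad/s): [2.79, 2.79, 3.14, 3.14, 3.14, 3.14, 3.14].

## Interface

Orientations are given as [roll, pitch, yaw] about the fixed x, y, z axes, in that order (R = Rz(yaw) Ry(pitch) Rx(roll)).
In Python, from workcell import get_state, capture, sign_off, grip_depth gives the robot as it stands.
- The arm moves only by the tool move_arm, never from a script. Its argument "plan" is a list that holds one entry, the list of rows, each a list of 5 numbers: the closure, from -1 (fully open) to 1 (shut), then the shift along the tool's x, y, z in cm, then the turn about the tool's z in degrees. In form: [[[claw, tx, ty, tz, turn], ...]]. A call has 1 to 8 rows; each row shifts and turns the commanded pose from where the row before left it, along the tool's axes as they then stand; what a row does not reach is not made up. A row lasts 1/10 s, in which the tool goes at most 50 mm and 8.59 degrees, less where a joint would pass 70% of its speed; a pose out of reach is approached as far as the arm can. A call is refused whole if a number of a shift passes 5 or a number of a turn 8.59, either way. A call with a gripper value outside its range is refused whole. The fingers move at their own pace and stop on an object; the grip force is fixed at half the most. Time passes only in rows, so rows that do not move let the fingers close. It gives the time, the measured TCP pose, the force, the opening and the grip force at its end, in the units of the state.
- get_state(): the state, without advancing time (a new reading comes with each control period).
- capture(name): name is "scene" or "top" or "wrist"; returns a dict with "image" (400x640x3 uint8, red, green, blue), "mtx" (3x3 intrinsics, pixels), "eye" and "attitude" of the camera in the world; the wrist camera has in their place "tool_from_camera" (4x4, takes a point from camera to tool coordinates, whose origin is the TCP and whose axes are the flange's). Camera axes: x right, y down, z forward; pixel columns grow to the right and rows downward; lengths in m; the calibration is good to about 2 mm. A picture is of the moment at which its call begins: read the wrist's pose just before it. There is no depth.
- sign_off(): hands the job in; it is judged then, once.
The state is a dict: "time": time; "q": joint angles; "dq": joint speeds; "joint_efforts": joint torques, N m; "tcp_pos": TCP position; "orientation": TCP orientation; "wrist_force": force on the tool from outside, world axes, zero at the start; "moment": the same for the moment, N m; "opening": finger opening in m; "finger_force": force on a finger pad.
Only numpy, scipy, OpenCV 4.12 (cv2) and the standard library are available. Lean on these libraries where they do the work, as an engineer would, in place of code of your own. Each camera call takes 0.05 s, during which the arm holds its last target. There are 200 camera calls.

## Working session

There is one attempt and no reset: what is moved stays moved. The work goes in short steps, Python scripts to look and compute and a tool call to move; the robot and the scene stay as the last step left them, time stands still between calls to the robot, and variables do not carry over. Pictures are saved under pics/ and viewed, at most 10 in all, crops included, and the job is handed in when it is done.

Besides the shell and the picture viewer there is one more tool, called after "Request:" as name([rows], argument=value, ...), one row to a line, values as JSON. move_arm: Moves the arm, as the interface text tells. Its arguments: {"type":"object","properties":{"plan":{"type":"array","items":{"type":"array","items":{"type":"array","items":{"type":"number"}}}}},"required":["plan"]}

```bash
mkdir -p pics
python3 - <<'E'
from workcell import *
import cv2,json,numpy as np
print(get_state(), grip_depth)
for n in("scene","top"):
    c=capture(n); cv2.imwrite(f"pics/{n}0.png",c["image"][:,:,::-1])
    print(n,np.array(c["mtx"]).tolist(),c["eye"],c["attitude"])
E
```

```text
{'time': 0.0, 'q': array([-1.21947996,  0.61591324, -0.01262207,  1.42484412,  0.00810197,
        1.10341593, -0.04042303]), 'dq': array([ 1.51763470e-03,  3.11921571e-04, -1.68320969e-03,  7.60009078e-05,
        9.63093876e-04, -4.71427039e-05, -9.37962247e-05]), 'joint_efforts': array([ 1.50012029e-04, -4.58936763e+01,  2.08795737e-01, -1.65746641e+01,
       -6.11638161e-02,  2.03498412e-02,  2.32940401e-04]), 'tcp_pos': array([0.23945559, 0.60337025, 0.1876033 ]), 'orientation': array([-3.13906241e+00,  3.43569880e-05,  2.76382497e+00]), 'wrist_force': array([-0.1528927 ,  0.48858584,  0.46038129]), 'moment': array([ 0.07945531, -0.01532687, -0.00765917]), 'finger_force': 0.0, 'opening': 0.09327678273628183} 0.0188
scene [[420.94822585936356, 0.0, 320.13293963598943], [0.0, 420.94822585936356, 195.20200261250227], [0.0, 0.0, 1.0]] [1.06083573 0.41616949 0.88671428] [-2.43591523  0.00878281  2.24377647]
top [[499.0452452625305, 0.0, 314.04466941052357], [0.0, 499.0452452625305, 206.3304417233334], [0.0, 0.0, 1.0]] [0.27437895 0.00343789 1.5195342 ] [-2.94449892  0.00937158 -1.54906996]
```

View pics/scene0.png

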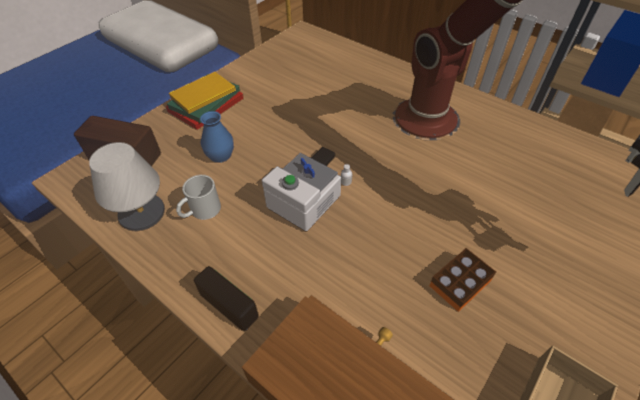

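View pics/top0.png

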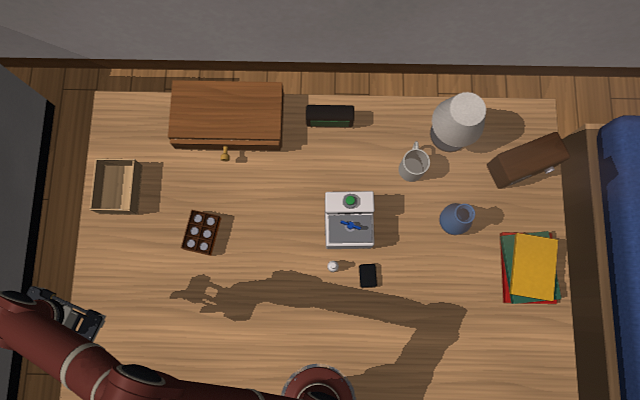

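The scene view shows the box near (300,190), with the screw at (307,167) and the button at (290,181). The top view shows the button at (350,201), the screw at (350,226), the drops bottle at (333,266) and the case at (368,275). Next I'll triangulate the screw and the button.

```bash
cat > h.py <<'E'
from workcell import *
import cv2,numpy as np
from scipy.spatial.transform import Rotation as R
def cam(n):
    s=get_state(); c=capture(n)
    if n=="wrist":
        T=np.array(c["tool_from_camera"]); Rt=R.from_euler("xyz",s["orientation"]).as_matrix()
        return c["image"],np.array(c["mtx"]),s["tcp_pos"]+Rt@T[:3,3],Rt@T[:3,:3]
    return c["image"],np.array(c["mtx"]),np.array(c["eye"]),R.from_euler("xyz",c["attitude"]).as_matrix()
def ray(K,A,px): 
    d=A@np.linalg.inv(K)@np.array([px[0],px[1],1.]); return d/np.linalg.norm(d)
def onz(K,e,A,px,z): 
    d=ray(K,A,px); return e+d*(z-e[2])/d[2]
def tri(e1,d1,e2,d2):
    t=np.linalg.lstsq(np.c_[d1,-d2],e2-e1,rcond=None)[0]; a,b=e1+t[0]*d1,e2+t[1]*d2
    return (a+b)/2,np.linalg.norm(a-b)
def blob(im,lo,hi,roi):
    m=cv2.inRange(cv2.cvtColor(im,cv2.COLOR_RGB2HSV),lo,hi); k=np.zeros_like(m); x0,y0,x1,y1=roi; k[y0:y1,x0:x1]=m[y0:y1,x0:x1]
    n,l,st,ce=cv2.connectedComponentsWithStats(k); i=1+np.argmax(st[1:,4]); p=np.argwhere(l==i)[:,::-1].astype(np.float32)
    return ce[i],st[i],cv2.minAreaRect(p),p
BL=((100,110,40),(130,255,255)); GR=((50,90,30),(90,255,255))
E
python3 - <<'E'
from h import *
r={}
for n,roi in(("scene",(260,150,345,225)),("top",(325,190,377,250))):
    im,K,e,A=cam(n); r[n]={}
    for c,(lo,hi) in(("b",BL),("g",GR)):
        ce,st,mr,p=blob(im,lo,hi,roi); r[n][c]=(e,ray(K,A,ce)); print(n,c,ce,st,mr)
        if n=="top": print(onz(K,e,A,ce,.118 if c=="b" else .125)); 
        if n=="top" and c=="b":
            v=cv2.fitLine(p,cv2.DIST_L2,0,.01,.01).ravel(); w=onz(K,e,A,ce+12*v[:2],.118)-onz(K,e,A,ce-12*v[:2],.118); print("wing dir deg",np.degrees(np.arctan2(w[1],w[0])))
for c in"bg": print(c,tri(*r["scene"][c],*r["top"][c]))
E
```

```text
scene b [307.35135135 166.54054054] [301 158  13  19  74] ((307.2500305175781, 166.75001525878906), (21.21320343017578, 6.363960266113281), 45.0)
scene g [289.56944444 179.26388889] [285 175  10   9  72] ((289.5, 179.0), (8.0, 9.0), 90.0)
top b [350.51219512 224.85365854] [341 221  20   9  82] ((350.4385070800781, 224.99234008789062), (19.721521377563477, 6.325770854949951), 7.125016689300537)
[ 0.50231375 -0.0821029   0.118     ]
wing dir deg -109.24458483814276
top g [349.83076923 199.87692308] [346 196   9   9  65] ((350.0, 200.0), (8.0, 8.0), 90.0)
[ 0.57332412 -0.07919563  0.125     ]
b (array([ 0.50117506, -0.0811155 ,  0.12187306]), np.float64(0.0017964941213139852))
g (array([ 0.57078078, -0.07820926,  0.13566444]), np.float64(0.000863169693015094))
```

The triangulated screw-to-button distance is 69.7 mm, against 69 expected. The box yaw is about +2°, and the screw is at (0.502, -0.082). The wing angle gives q of about 5.9 or 9.06. I'll move above the box and partly close the fingers.

Request:
move_arm([
  [[0.44,-2.07,-2.25,-0.3,0],[0.44,-2.07,-2.25,-0.3,0],[0.44,-2.07,-2.25,-0.3,0],[0.44,-2.07,-2.25,-0.3,0],[0.44,-2.07,-2.25,-0.3,0],[0.44,-2.07,-2.25,-0.3,0],[0.44,-2.07,-2.25,-0.3,0],[0.44,-2.07,-2.25,-0.3,0]],
])

```text
time: 1.0
tcp_pos: [0.3276, 0.3744, 0.2128]
orientation: [-3.141, -0.0, 2.764]
wrist_force: [0.7, 0.1, 0.6]
opening: 0.0337
finger_force: 0.0
```

Request:
move_arm([
  [[0.44,-2.07,-2.25,-0.3,0],[0.44,-2.07,-2.25,-0.3,0],[0.44,-2.07,-2.25,-0.3,0],[0.44,-2.07,-2.25,-0.3,0],[0.44,-2.07,-2.25,-0.3,0],[0.44,-2.07,-2.25,-0.3,0],[0.44,-2.07,-2.25,-0.3,0],[0.44,-2.07,-2.25,-0.3,0]],
])

```text
time: 1.8
tcp_pos: [0.415, 0.1461, 0.2369]
orientation: [3.141, 0.0, 2.764]
wrist_force: [0.4, -0.6, -0.0]
opening: 0.026
finger_force: 0.0
```

Request:
move_arm([
  [[0.44,-2.07,-2.25,-0.3,0],[0.44,-2.07,-2.25,-0.3,0],[0.44,-2.07,-2.25,-0.3,0],[0.44,-2.07,-2.25,-0.3,0],[0.44,-2.07,-2.25,-0.3,0],[0.44,-2.07,-2.25,-0.3,0],[0.44,-2.07,-2.25,-0.3,0],[0.44,-2.07,-2.25,-0.3,0]],
])

```text
time: 2.6
tcp_pos: [0.5025, -0.0821, 0.2608]
orientation: [3.142, -0.0, 2.764]
wrist_force: [0.1, 0.2, -0.8]
opening: 0.0265
finger_force: 0.0
```

Run:
```python
from h import *
s=get_state(); print(s["time"],s["q"],s["tcp_pos"],s["orientation"],s["opening"],s["wrist_force"],s["moment"])
im,K,e,A=cam("wrist"); cv2.imwrite("pics/w1.png",im[:,:,::-1]); print(e,A[:,2])
for c in("b","g"):
    lo,hi=BL if c=="b" else GR
    ce,st,mr,p=blob(im,lo,hi,(0,0,640,400)); print(c,ce,st,mr,onz(K,e,A,ce,.118 if c=="b" else .13))
```

```text
2.6 [-0.04613877  0.33054405  0.22912752  1.71615895 -0.08273877  1.10457333
  1.40143407] [ 0.50249499 -0.08210681  0.26080532] [ 3.14154023e+00 -2.77101080e-04  2.76396915e+00] 0.02652952903508841 [ 0.09219101  0.24381963 -0.846919  ] [ 0.04492173 -0.01636287 -0.01825757]
[ 0.43161916 -0.05394839  0.45743232] [ 0.25352897 -0.10099776 -0.96204081]
b [120.41683849 270.34329897] [  89  241   68   61 2910] ((122.5, 271.0), (60.0, 67.0), 90.0) [ 0.51467703 -0.33450699  0.118     ]
g [345.2421875  239.80078125] [338 229  22  25 256] ((346.12451171875, 239.46682739257812), (16.8074893951416, 24.82406997680664), 30.068584442138672) [ 0.56835387 -0.08373899  0.13      ]
```

View pics/w1.png

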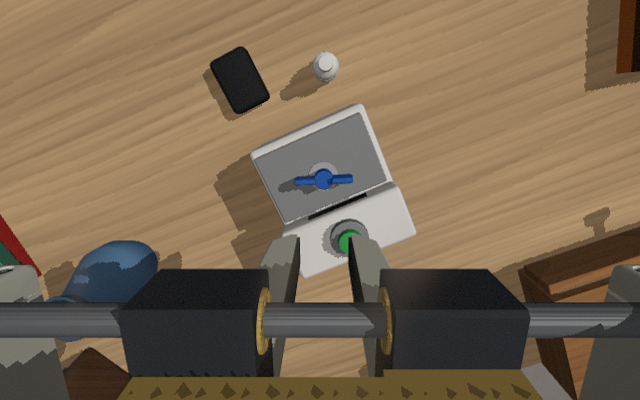

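Request:
move_arm([
  [[0.44,0,0,0,-7.5],[0.44,0,0,0,-7.5],[0.44,0,0,0,-7.5],[0.44,0,0,0,-7.5],[0.44,0,0,0,-7.5],[0.44,0,0,0,-7.5],[0.44,0,0,0,-7.5],[0.44,0,0,0,-7.5]],
])

```text
time: 3.45
tcp_pos: [0.5021, -0.0808, 0.2606]
orientation: [3.141, -0.0, -2.467]
wrist_force: [-0.7, -0.7, 0.7]
opening: 0.026
finger_force: 0.0
```

Run:
```python
from h import *
s=get_state(); print(s["time"],s["q"],s["tcp_pos"],s["orientation"])
im,K,e,A=cam("wrist"); cv2.imwrite("pics/w2.png",im[:,:,::-1])
P=A.T@(np.array([.502,-.082,.118])-e); u=(K@P/P[2])[:2].astype(int); print(u)
ce,st,mr,p=blob(im,*BL,(u[0]-60,u[1]-60,u[0]+60,u[1]+60)); print(ce,st,mr,onz(K,e,A,ce,.118))
```

```text
3.45 [ 1.15549760e-01  3.25546766e-01  1.47796662e-03  1.71298801e+00
 -4.79435613e-04  1.10354241e+00  2.36285729e+00] [ 0.50206984 -0.0808341   0.26059433] [ 3.14127948e+00 -3.71905804e-04 -2.46669790e+00]
[322 179]
[323.00167504 178.78056951] [306 154  35  52 597] ((323.3904113769531, 179.54110717773438), (57.93537521362305, 18.843629837036133), 69.44395446777344) [ 0.50095231 -0.08218406  0.118     ]
```

The wrist view shows the screw at (323,179), the button at (348,241), and the bottle and case clear at (326,66) and (240,80). The axis agrees with the earlier estimate to within 1 mm. I'll descend with the fingers straddling the hub and away from the wings, then start turning.

Request:
move_arm([
  [[0.44,0.13,-0.06,1.8,0],[0.44,0,0,1.8,0],[0.44,0,0,1.8,0],[0.44,0,0,1.8,0],[0.44,0,0,1.8,0],[0.44,0,0,1.8,0],[0.44,0,0,1.7,0],[0.44,0,0,1.6,0]],
])

```text
time: 4.3
tcp_pos: [0.5015, -0.0822, 0.119]
orientation: [3.141, -0.0, -2.475]
wrist_force: [-0.2, -0.4, -0.5]
opening: 0.0261
finger_force: 0.0
```

Request:
move_arm([
  [[0.44,0,0,0,4],[0.44,0,0,0,5],[0.44,0,0,0,5],[0.44,0,0,0,5],[0.44,0,0,0,5],[0.44,0,0,0,5],[0.44,0,0,0,5],[0.44,0,0,0,5]],
])

```text
time: 5.1
tcp_pos: [0.5017, -0.0821, 0.1197]
orientation: [-3.142, -0.0, 3.125]
wrist_force: [-0.1, 0.3, -0.6]
opening: 0.0259
finger_force: 0.0
```

```bash
cat > look.py <<'E'
from h import *
import sys
s=get_state(); print(s["time"],"q7",s["q"][6],s["tcp_pos"],"yaw",np.degrees(s["orientation"][2]),s["wrist_force"],"Mz",s["moment"][2])
im,K,e,A=cam("wrist")
if len(sys.argv)>1: cv2.imwrite(f"pics/{sys.argv[1]}.png",im[:,:,::-1])
c=np.array([.5015,-.082,.12]); P=A.T@(c-e); u=(K@P/P[2])[:2].astype(int); print(u)
try:
    ce,st,mr,p=blob(im,*BL,(max(u[0]-90,0),max(u[1]-90,0),u[0]+90,u[1]+90))
    v=cv2.fitLine(p,cv2.DIST_L2,0,.01,.01).ravel(); w=onz(K,e,A,ce+20*v[:2],.12)-onz(K,e,A,ce-20*v[:2],.12)
    print(ce,st[4],onz(K,e,A,ce,.118),"wing",np.degrees(np.arctan2(w[1],w[0]))%180)
except Exception as x: print(x)
E
python3 look.py w3
```

```text
5.1 q7 1.811757089965987 [ 0.50165486 -0.08211093  0.11973495] yaw 179.02129577034844 [-0.10666595  0.2532115  -0.6188006 ] Mz 0.008004883327305506
[323 229]
[317.04369469 226.29756637] 1808 [ 0.49973428 -0.08623281  0.118     ] wing 73.90466467921588
```

View pics/w3.png

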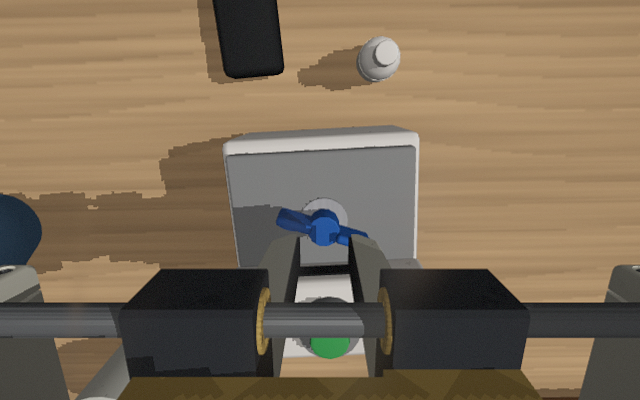

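The view is as planned: the hub at (322,228) sits between the fingertips, and the wings have hardly moved. I'll keep turning.

Request:
move_arm([
  [[0.44,0,0,0,5],[0.44,0,0,0,5],[0.44,0,0,0,5],[0.44,0,0,0,5],[0.44,0,0,0,5],[0.44,0,0,0,5],[0.44,0,0,0,5],[0.44,0,0,0,5]],
])

```text
time: 5.95
tcp_pos: [0.5017, -0.0821, 0.1197]
orientation: [-3.142, -0.0, 2.429]
wrist_force: [0.4, 1.2, -0.9]
opening: 0.0261
finger_force: 0.0
```

```bash
python3 look.py w4
```

```text
5.95 q7 1.2625304211797184 [ 0.50165686 -0.0820881   0.11973738] yaw 139.1431723162056 [ 0.38924743  1.19622044 -0.90406578] Mz -0.02333653991331184
[323 229]
[331.0662061  225.77202073] 1737 [ 0.50298826 -0.07727079  0.118     ] wing 69.84252511803318
```

View pics/w4.png

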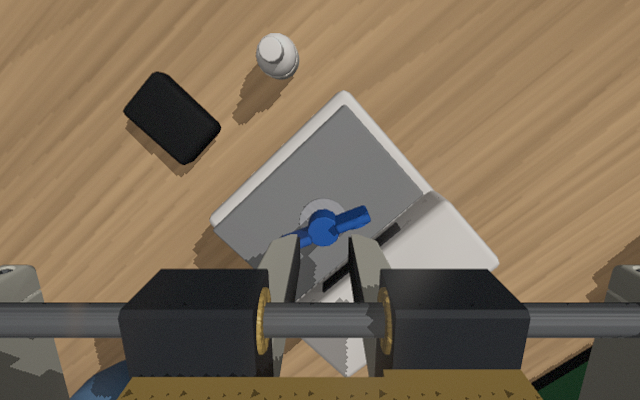

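Run:
```python
from workcell import *
import numpy as np
c=capture("wrist"); T=np.linalg.inv(np.array(c["tool_from_camera"])); K=np.array(c["mtx"])
for z in(0,-.01,-.02,-.03):
  for x in(-.0075,.0075):
    o=[]
    for y in(-.0305,-.013,.013,.0305):
        P=T@[x,y,z,1]; u=K@P[:3]/P[2]; o.append(u[:2].round().astype(int).tolist())
    print(z,x,o)
```

```text
0 -0.0075 [[276, 241], [304, 241], [344, 241], [372, 241]]
0 0.0075 [[275, 219], [303, 219], [345, 219], [373, 219]]
-0.01 -0.0075 [[274, 247], [303, 247], [345, 247], [374, 247]]
-0.01 0.0075 [[273, 224], [302, 224], [346, 224], [375, 224]]
-0.02 -0.0075 [[271, 254], [302, 255], [346, 255], [376, 255]]
-0.02 0.0075 [[270, 230], [301, 230], [347, 230], [378, 230]]
-0.03 -0.0075 [[269, 262], [300, 262], [348, 262], [379, 262]]
-0.03 0.0075 [[267, 237], [300, 237], [348, 237], [381, 237]]
```

```bash
python3 -c "
import cv2
im=cv2.imread('pics/w4.png')[180:300,230:430]; cv2.imwrite('pics/w4c.png',cv2.resize(im,None,fx=4,fy=4,interpolation=cv2.INTER_CUBIC))"
```

```text
(no output)
```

View pics/w4c.png

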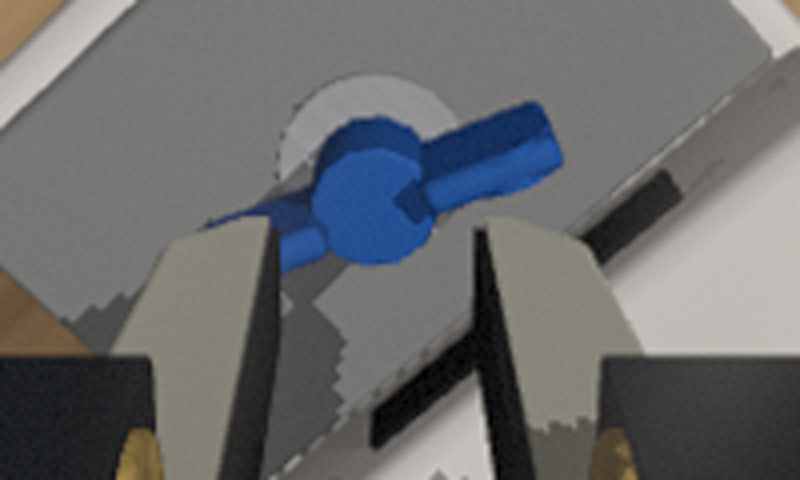

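The crop shows the finger ends at (297,235) and (351,235), beyond where the TCP height predicts. They look roughly 25 mm higher and passed over the wings. I'll turn back, go 14 mm lower (still above the lid either way), and check.

Request:
move_arm([
  [[0.44,0,0,0,-8.5],[0.44,0,0,0,-8.5],[0.44,0,0,0,-8.5],[0.44,0,0,0,-8.5],[0.44,0,0,0,-8.5],[0.44,0,0,0,-8.5],[0.44,0,0,0,-8.5],[0.44,0,0,0,-8.5]],
])

```text
time: 6.85
tcp_pos: [0.5017, -0.0824, 0.1198]
orientation: [-3.141, 0.0, -2.656]
wrist_force: [-0.4, 0.5, 0.8]
opening: 0.026
finger_force: 0.0
```

Request:
move_arm([
  [[0.44,0,0,0,-6],[0.44,0,0,0.4,0],[0.44,0,0,0.4,0],[0.44,0,0,0.3,0],[0.44,0,0,0.3,0],[0.44,0,0,0.0,0]],
])

```text
time: 7.45
tcp_pos: [0.5013, -0.0822, 0.1052]
orientation: [3.141, -0.001, -2.56]
wrist_force: [0.1, 0.4, 0.6]
opening: 0.0261
finger_force: 0.0
```

```bash
python3 look.py w5;python3 -c "
import cv2
im=cv2.imread('pics/w5.png')[150:300,220:420]; cv2.imwrite('pics/w5c.png',cv2.resize(im,None,fx=4,fy=4,interpolation=cv2.INTER_CUBIC))"
```

```text
7.45 q7 2.2885632394500264 [ 0.50128505 -0.0821508   0.10517027] yaw -146.65309590493325 [0.0518104  0.39997095 0.56650817] Mz 0.037897002592486635
[323 239]
[320.88252715 234.84254689] 2026 [ 0.5005374  -0.08432998  0.118     ] wing 69.19281744645646
```

View pics/w5c.png

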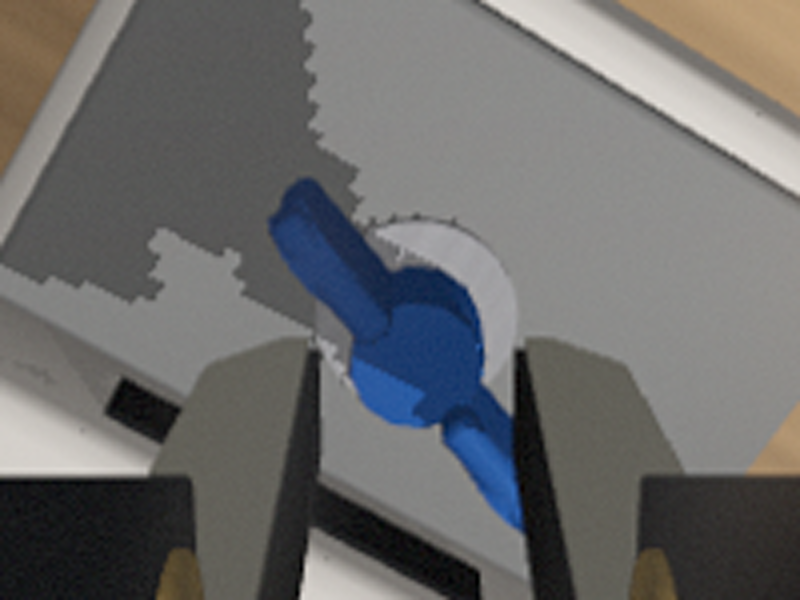

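Request:
move_arm([
  [[0.44,0,0,0,6],[0.44,0,0,0,6],[0.44,0,0,0,6],[0.44,0,0,0,6],[0.44,0,0,0,6],[0.44,0,0,0,6],[0.44,0,0,0,6],[0.44,0,0,0,6]],
])

```text
time: 8.3
tcp_pos: [0.5019, -0.0821, 0.1059]
orientation: [3.142, 0.0, 2.882]
wrist_force: [-0.9, 1.0, 0.0]
opening: 0.0259
finger_force: 0.0
```

```bash
python3 look.py w6
```

```text
8.3 q7 1.6343998713193504 [ 0.50187496 -0.0821482   0.10590616] yaw 165.11518212917014 [-0.93978865  0.95489802  0.03550643] Mz 0.022093636238840777
[323 238]
[320.70699946 234.90504612] 1843 [ 0.4998838 -0.0834662  0.118    ] wing 71.55343294640586
```

Request:
move_arm([
  [[0.44,0,0,0,5],[0.44,0,0,0,5],[0.44,0,0,0,5],[0.44,0,0,0,5]],
])

```text
time: 8.75
tcp_pos: [0.5018, -0.0821, 0.1059]
orientation: [3.141, 0.0, 2.535]
wrist_force: [0.1, -0.4, -0.5]
opening: 0.0263
finger_force: 0.0
```

```bash
python3 look.py w7
```

```text
8.75 q7 1.3668779408172034 [ 0.5018342  -0.08214691  0.10587172] yaw 145.2690315753024 [ 0.06136849 -0.44001703 -0.47331113] Mz -0.028082642601450804
[323 238]
[332.43415418 233.875803  ] 1868 [ 0.50290154 -0.07670793  0.118     ] wing 71.30297501796521
```

The fingers still pass over, so the tips sit at least 22 mm above the nominal TCP at this opening. That agrees with the image estimate of about 27 mm. I'll go back and descend 14 mm more, which should put the tips at about 0.118.

Request:
move_arm([
  [[0.44,0,0,0,-8.5],[0.44,0,0,0,-8.5],[0.44,0,0,0,-8.5],[0.44,0,0,0,-8.5],[0.44,0,0,0,-8.5],[0.44,0,0,0,-8.5],[0.44,0,0,0,-8.5],[0.44,0,0,0,-8.5]],
])

```text
time: 9.6
tcp_pos: [0.5018, -0.0824, 0.1059]
orientation: [-3.141, 0.0, -2.55]
wrist_force: [0.3, -0.1, 0.3]
opening: 0.0263
finger_force: 0.0
```

Request:
move_arm([
  [[0.44,0,0,0.3,0],[0.44,0,0,0.3,0],[0.44,0,0,0.2,0],[0.44,0,0,0,0]],
])

```text
time: 10.0
tcp_pos: [0.5013, -0.0822, 0.0973]
orientation: [3.141, -0.001, -2.56]
wrist_force: [-0.3, -0.0, -0.1]
opening: 0.026
finger_force: 0.0
```

Request:
move_arm([
  [[0.44,0,0,0.2,0],[0.44,0,0,0.2,0],[0.44,0,0,0.2,0],[0.44,0,0,0,0]],
])

```text
time: 10.4
tcp_pos: [0.5015, -0.0822, 0.0915]
orientation: [3.141, -0.001, -2.559]
wrist_force: [0.4, -0.3, -0.2]
opening: 0.0261
finger_force: 0.0
```

```bash
python3 look.py w8
```

```text
10.4 q7 2.288670040478064 [ 0.50146941 -0.08222006  0.09145927] yaw -146.64194983043947 [ 0.36668188 -0.28001506 -0.24871485] Mz -0.023775451559993537
[323 248]
[320.59397539 243.85277896] 2357 [ 0.50058393 -0.084551    0.118     ] wing 68.95318606613179
```

Request:
move_arm([
  [[0.44,0,0,0,5],[0.44,0,0,0,5],[0.44,0,0,0,5],[0.44,0,0,0,5],[0.44,0,0,0,5],[0.44,0,0,0,5],[0.44,0,0,0,5],[0.44,0,0,0,5]],
])

```text
time: 11.25
tcp_pos: [0.5011, -0.0823, 0.0915]
orientation: [-3.141, -0.001, 3.022]
wrist_force: [0.1, -0.5, -1.1]
opening: 0.026
finger_force: 1.3
```

Request:
move_arm([
  [[0.44,0,0,0,4],[0.44,0,0,0,4],[0.44,0,0,0,4],[0.44,0,0,0,4],[0.44,0,0,0,4],[0.44,0,0,0,4],[0.44,0,0,0,4],[0.44,0,0,0,4]],
])

```text
time: 12.05
tcp_pos: [0.5011, -0.0822, 0.0914]
orientation: [-3.141, -0.001, 2.465]
wrist_force: [-0.5, -0.5, -2.4]
opening: 0.0262
finger_force: 1.3
```

```bash
python3 look.py w9;python3 -c "
import cv2
im=cv2.imread('pics/w9.png')[150:300,220:420]; cv2.imwrite('pics/w9c.png',cv2.resize(im,None,fx=4,fy=4,interpolation=cv2.INTER_CUBIC))"
```

```text
12.05 q7 1.334228846970782 [ 0.50113786 -0.08220248  0.09138338] yaw 141.21558736169584 [-0.47166731 -0.51805613 -2.40913532] Mz 0.030799429860053427
[324 249]
[316.77027027 241.96207498] 2294 [ 0.496177   -0.08326312  0.118     ] wing 8.146128462473351
```

View pics/w9c.png

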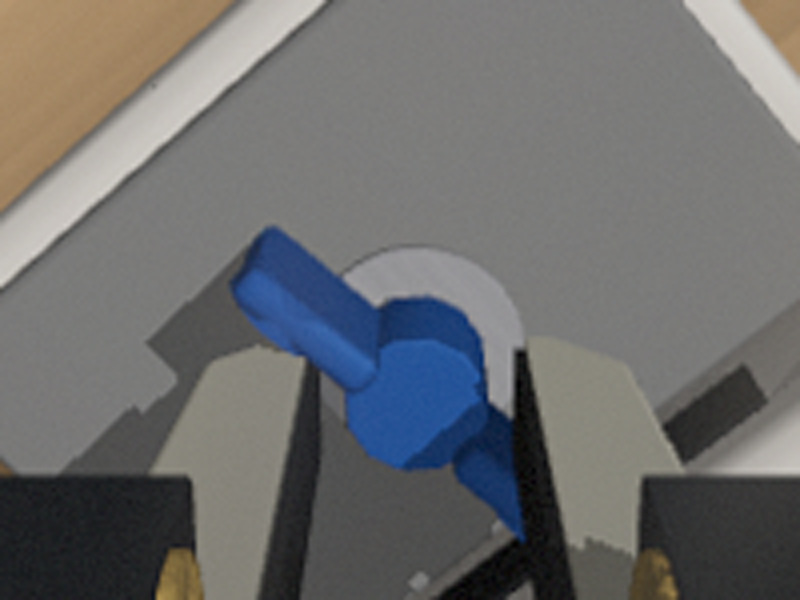

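The crop shows the fingers now pushing. The wing has turned from about 71° to 8°, and the forces are small (about 2 N). I'll keep going and sink slightly with the screw.

Request:
move_arm([
  [[0.44,0,0,0.01,5],[0.44,0,0,0.01,5],[0.44,0,0,0.01,5],[0.44,0,0,0.01,5],[0.44,0,0,0.01,5]],
])

```text
time: 12.6
tcp_pos: [0.5012, -0.0822, 0.0911]
orientation: [-3.141, -0.001, 2.029]
wrist_force: [-1.2, -0.7, -2.3]
opening: 0.026
finger_force: 1.3
```

Request:
move_arm([
  [[0.44,0,0,0.01,5],[0.44,0,0,0.01,5],[0.44,0,0,0.01,5],[0.44,0,0,0.01,5],[0.44,0,0,0.01,5]],
])

```text
time: 13.1
tcp_pos: [0.5012, -0.0822, 0.0907]
orientation: [-3.141, -0.0, 1.593]
wrist_force: [-2.2, 0.1, 0.0]
opening: 0.0263
finger_force: 1.3
```

Request:
move_arm([
  [[0.44,0,0,0.01,5],[0.44,0,0,0.01,5],[0.44,0,0,0.01,5],[0.44,0,0,0.01,5],[0.44,0,0,0.01,5]],
])

```text
time: 13.6
tcp_pos: [0.5012, -0.0821, 0.0903]
orientation: [-3.141, -0.0, 1.156]
wrist_force: [-1.2, -0.2, 1.1]
opening: 0.0262
finger_force: 1.3
```

```bash
python3 look.py w10
```

```text
13.6 q7 0.3435583108119248 [ 0.50123937 -0.08213931  0.09028128] yaw 66.2467364668523 [-1.21800774 -0.1898579   1.08350006] Mz 0.012774968570113693
[324 248]
[316.94181034 242.45387931] 2320 [ 0.49880703 -0.07779673  0.118     ] wing 112.8892626131846
```

Request:
move_arm([
  [[0.44,0,0,0.01,5],[0.44,0,0,0.01,5],[0.44,0,0,0.01,5],[0.44,0,0,0.01,5],[0.44,0,0,0.01,5],[0.44,0,0,0.01,5],[0.44,0,0,0.0,5],[0.44,0,0,0.0,5]],
])

```text
time: 14.45
tcp_pos: [0.5014, -0.0821, 0.0897]
orientation: [-3.141, 0.001, 0.459]
wrist_force: [-1.1, 0.2, -0.1]
opening: 0.0265
finger_force: 1.3
```

Request:
move_arm([
  [[0.44,0,0,0.01,5],[0.44,0,0,0.01,5],[0.44,0,0,0.01,5],[0.44,0,0,0.01,5],[0.44,0,0,0.01,5],[0.44,0,0,0.01,5],[0.44,0,0,0.0,5],[0.44,0,0,0.0,5]],
])

```text
time: 15.25
tcp_pos: [0.5014, -0.0821, 0.0891]
orientation: [-3.141, 0.001, -0.239]
wrist_force: [-0.9, 0.7, 0.5]
opening: 0.0263
finger_force: 1.3
```

Request:
move_arm([
  [[0.44,0,0,0.01,5],[0.44,0,0,0.01,5],[0.44,0,0,0.01,5],[0.44,0,0,0.01,5],[0.44,0,0,0.01,5],[0.44,0,0,0.01,5],[0.44,0,0,0.0,5],[0.44,0,0,0.0,5]],
])

```text
time: 16.05
tcp_pos: [0.5014, -0.0822, 0.0884]
orientation: [3.141, 0.001, -0.937]
wrist_force: [-1.0, 0.7, 1.5]
opening: 0.0263
finger_force: 1.3
```

Request:
move_arm([
  [[0.44,0,0,0.01,5],[0.44,0,0,0.01,5],[0.44,0,0,0.01,5],[0.44,0,0,0.01,5],[0.44,0,0,0.01,5],[0.44,0,0,0.01,5]],
])

```text
time: 16.65
tcp_pos: [0.5014, -0.0823, 0.0879]
orientation: [3.141, 0.0, -1.461]
wrist_force: [-0.5, 0.5, 2.1]
opening: 0.0259
finger_force: 1.3
```

```bash
python3 look.py w11
```

```text
16.65 q7 -1.8785530458771 [ 0.50142965 -0.08231291  0.08789223] yaw -83.68360510450843 [-0.46373164  0.50955052  2.14726916] Mz 0.04527369383666783
[322 251]
[317.40254052 242.58738502] 2283 [ 0.5049305  -0.08593464  0.118     ] wing 143.0707228701247
```

The measured rotation tracks the commands; about 51° or 231° remain. I'll turn 36° more, then lift, rotate back and re-enter.

Request:
move_arm([
  [[0.44,0,0,0.01,5],[0.44,0,0,0.01,5],[0.44,0,0,0.01,5],[0.44,0,0,0.01,5],[0.44,0,0,0.0,5],[0.44,0,0,0.0,5],[0.44,0,0,0.0,6]],
])

```text
time: 17.4
tcp_pos: [0.5014, -0.0824, 0.0874]
orientation: [3.141, -0.0, -2.088]
wrist_force: [-1.1, -0.2, 0.7]
opening: 0.0259
finger_force: 1.4
```

Request:
move_arm([
  [[0.44,0,0,0,-4],[0.44,0,0,-1,-4],[0.44,0,0,-1,0],[0.44,0,0,-1,0],[0.44,0,0,0,-8.5],[0.44,0,0,0,-8.5],[0.44,0,0,0,-8.5],[0.44,0,0,0,-8.5]],
])

```text
time: 18.2
tcp_pos: [0.502, -0.0823, 0.1181]
orientation: [-3.141, -0.0, -1.349]
wrist_force: [-0.0, 0.3, 0.0]
opening: 0.0261
finger_force: 0.0
```

Request:
move_arm([
  [[0.44,0,0,0,-8.5],[0.44,0,0,0,-8.5],[0.44,0,0,0,-8.5],[0.44,0,0,0,-8.5],[0.44,0,0,0,-8.5],[0.44,0,0,0,-8.5],[0.44,0,0,0,-8.5],[0.44,0,0,0,-8.5]],
])

```text
time: 19.0
tcp_pos: [0.502, -0.0826, 0.1182]
orientation: [3.141, -0.001, -0.162]
wrist_force: [0.1, 0.5, -0.5]
opening: 0.0258
finger_force: 0.0
```

Request:
move_arm([
  [[0.44,0,0,0,-8.5],[0.44,0,0,0,-8.5],[0.44,0,0,0,-8.5],[0.44,0,0,0,-8.5],[0.44,0,0,0,-8.5],[0.44,0,0,0,-8.5],[0.44,0,0,0,-8.5],[0.44,0,0,0,-8.5]],
])

```text
time: 19.8
tcp_pos: [0.502, -0.0827, 0.1182]
orientation: [3.14, -0.0, 1.024]
wrist_force: [-1.0, -0.0, -0.6]
opening: 0.026
finger_force: 0.0
```

```bash
python3 look.py w12
```

```text
19.8 q7 -0.08472512460037215 [ 0.50199388 -0.08272456  0.11820395] yaw 58.67866463627187 [-1.04728535 -0.00583838 -0.64116396] Mz -0.029290297064783186
[322 229]
[317.87463726 224.4521184 ] 1723 [ 0.50022075 -0.07800403  0.118     ] wing 107.32574872229604
```

Request:
move_arm([
  [[0.44,0,0,0,-7],[0.44,0,0,0,-7],[0.44,0,0,0.8,0],[0.44,0,0,0.8,0],[0.44,0,0,0.8,0],[0.44,0,0,0.7,0],[0.44,0,0,0,4],[0.44,0,0,0,4]],
])

```text
time: 20.65
tcp_pos: [0.5013, -0.0823, 0.0855]
orientation: [-3.14, 0.001, 1.119]
wrist_force: [0.6, -0.2, -0.6]
opening: 0.0258
finger_force: 0.0
```

Request:
move_arm([
  [[0.44,0,0,0,4],[0.44,0,0,0,3],[0.44,0,0,0,3],[0.44,0,0,0,2]],
])

```text
time: 21.05
tcp_pos: [0.5012, -0.0824, 0.0857]
orientation: [-3.141, 0.001, 0.911]
wrist_force: [0.2, 0.2, -2.9]
opening: 0.026
finger_force: 1.2
```

```bash
python3 look.py w13
```

```text
21.05 q7 -0.13546290919469153 [ 0.50122479 -0.08235315  0.08571282] yaw 52.216985769699036 [ 0.20371854  0.22365023 -2.88462985] Mz 0.08383275104855845
[324 251]
[316.63797468 243.52700422] 2370 [ 0.50069637 -0.07648191  0.118     ] wing 98.97203749092726
```

Request:
move_arm([
  [[0.44,0,0,0,1.5],[0.44,0,0,0,1.5]],
])

```text
time: 21.3
tcp_pos: [0.5013, -0.0823, 0.0861]
orientation: [-3.141, 0.001, 0.86]
wrist_force: [-1.0, -1.1, -2.0]
opening: 0.0257
finger_force: 1.3
```

Request:
move_arm([
  [[0.44,0,0,0,1.5],[0.44,0,0,0,1]],
])

```text
time: 21.5
tcp_pos: [0.5013, -0.0822, 0.0863]
orientation: [-3.141, 0.001, 0.816]
wrist_force: [0.3, -1.6, -1.5]
opening: 0.0262
finger_force: 1.2
```

```bash
python3 look.py w14; python3 -c "
from h import *
im,K,e,A=cam('top'); ce,*_=blob(im,*BL,(325,190,377,250)) ; print(ce)"
```

```text
21.5 q7 -0.2069653334269445 [ 0.50128603 -0.08223134  0.08627477] yaw 46.76439030843628 [ 0.31839118 -1.58550263 -1.54410786] Mz 0.02371771544983973
[324 251]
[316.79039863 243.12558937] 2333 [ 0.50133455 -0.07644299  0.118     ] wing 93.59593021156356Traceback (most recent call last):
  File "<string>", line 3, in <module>
    im,K,e,A=cam('top'); ce,*_=blob(im,*BL,(325,190,377,250)) ; print(ce)
                               ~~~~^^^^^^^^^^^^^^^^^^^^^^^^^^
  File "h.py", line 19, in blob
    n,l,st,ce=cv2.connectedComponentsWithStats(k); i=1+np.argmax(st[1:,4]); p=np.argwhere(l==i)[:,::-1].astype(np.float32)
                                                       ~~~~~~~~~^^^^^^^^^^
    return _wrapfunc(a, 'argmax', axis=axis, out=out, **kwds)
    return bound(*args, **kwds)
ValueError: attempt to get argmax of an empty sequence
```

Request:
move_arm([
  [[0.44,0,0,0,1],[0.44,0,0,0,1]],
])

```text
time: 21.8
tcp_pos: [0.5013, -0.0822, 0.0864]
orientation: [-3.141, 0.0, 0.781]
wrist_force: [-0.0, -0.8, -1.4]
opening: 0.0259
finger_force: 1.2
```

Request:
move_arm([
  [[0.44,0,0,0,1],[0.44,0,0,0,1]],
])

```text
time: 22.0
tcp_pos: [0.5013, -0.0822, 0.0864]
orientation: [-3.141, 0.0, 0.747]
wrist_force: [-1.3, -0.3, -2.4]
opening: 0.0264
finger_force: 1.2
```

```bash
python3 look.py w15
```

```text
22.0 q7 -0.25934608278720195 [ 0.50132552 -0.08221684  0.08636318] yaw 42.771984059385595 [-1.29107392 -0.27151374 -2.41234313] Mz 0.027282463130542077
[324 251]
[316.71605996 243.12119914] 2335 [ 0.50171156 -0.07646333  0.118     ] wing 89.56170382324736
```

Request:
move_arm([
  [[0.44,0,0,0,1],[0.44,0,0,0,1]],
])

```text
time: 22.25
tcp_pos: [0.5013, -0.0822, 0.0863]
orientation: [-3.141, 0.0, 0.712]
wrist_force: [-2.3, 0.6, -3.2]
opening: 0.0266
finger_force: 1.2
```

Request:
move_arm([
  [[0.44,0,0,0,1.5],[0.44,0,0,0,1.5]],
])

```text
time: 22.45
tcp_pos: [0.5014, -0.0822, 0.0864]
orientation: [-3.141, 0.0, 0.659]
wrist_force: [-1.8, -0.5, -2.7]
opening: 0.0262
finger_force: 1.3
```

Request:
move_arm([
  [[0.44,0,0,0,1.5],[0.44,0,0,0,1.5]],
])

```text
time: 22.65
tcp_pos: [0.5014, -0.0822, 0.0864]
orientation: [-3.141, 0.0, 0.606]
wrist_force: [-2.8, -0.2, -2.5]
opening: 0.0259
finger_force: 1.3
```

```bash
python3 look.py w16
```

```text
22.65 q7 -0.36501162586778774 [ 0.50142135 -0.08222083  0.08637936] yaw 34.733424561812114 [-2.76272208 -0.24832301 -2.50164515] Mz 0.031007034548946096
[323 251]
[316.62247962 243.07764908] 2331 [ 0.50257829 -0.07656581  0.118     ] wing 81.48759180181641
```

It turns past that position freely, so q started near 9.06 and about 169° remain. I'll turn 120° more, then regrasp for the last part.

Request:
move_arm([
  [[0.44,0,0,0.01,5],[0.44,0,0,0.01,5],[0.44,0,0,0.01,5],[0.44,0,0,0.01,5],[0.44,0,0,0.01,5],[0.44,0,0,0.01,5],[0.44,0,0,0.0,5],[0.44,0,0,0.0,5]],
])

```text
time: 23.5
tcp_pos: [0.5015, -0.0821, 0.0859]
orientation: [-3.141, 0.0, -0.093]
wrist_force: [-1.6, 0.7, -1.8]
opening: 0.0257
finger_force: 1.3
```

Request:
move_arm([
  [[0.44,0,0,0.01,5],[0.44,0,0,0.01,5],[0.44,0,0,0.01,5],[0.44,0,0,0.01,5],[0.44,0,0,0.01,5],[0.44,0,0,0.01,5],[0.44,0,0,0.0,5],[0.44,0,0,0.0,5]],
])

```text
time: 24.3
tcp_pos: [0.502, -0.0822, 0.0855]
orientation: [-3.141, -0.001, -0.791]
wrist_force: [-1.9, -0.1, -0.6]
opening: 0.0259
finger_force: 1.3
```

Request:
move_arm([
  [[0.44,0,0,0.01,5],[0.44,0,0,0.01,5],[0.44,0,0,0.01,5],[0.44,0,0,0.01,5],[0.44,0,0,0.01,5],[0.44,0,0,0.01,5],[0.44,0,0,0.0,5],[0.44,0,0,0.0,5]],
])

```text
time: 25.1
tcp_pos: [0.502, -0.0826, 0.0849]
orientation: [-3.141, -0.001, -1.489]
wrist_force: [-2.5, -0.8, -1.0]
opening: 0.0262
finger_force: 1.5
```

Request:
move_arm([
  [[0.44,0,0,0,-4],[0.44,0,0,-1,-4],[0.44,0,0,-1,0],[0.44,0,0,-1,0],[0.44,0,0,0,-8.5],[0.44,0,0,0,-8.5],[0.44,0,0,0,-8.5],[0.44,0,0,0,-8.5]],
])

```text
time: 25.9
tcp_pos: [0.5026, -0.0825, 0.1155]
orientation: [-3.141, -0.002, -0.748]
wrist_force: [0.2, -0.1, -0.1]
opening: 0.0259
finger_force: 0.0
```

Request:
move_arm([
  [[0.44,0,0,0,-8.5],[0.44,0,0,0,-8.5],[0.44,0,0,0,-8.5],[0.44,0,0,0,-8.5],[0.44,0,0,0,-8.5],[0.44,0,0,0,-8.5],[0.44,0,0,0,-8.5],[0.44,0,0,0,-8.5]],
])

```text
time: 26.7
tcp_pos: [0.5025, -0.0827, 0.1155]
orientation: [3.14, -0.002, 0.438]
wrist_force: [0.4, -0.0, 0.2]
opening: 0.0259
finger_force: 0.0
```

Request:
move_arm([
  [[0.44,0,0,0,-8.5],[0.44,0,0,0,-8.5],[0.44,0,0,0,-8.5],[0.44,0,0,0,-8.5],[0.44,0,0,0,-8.5],[0.44,0,0,0,-8.5],[0.44,0,0,0,-8.5],[0.44,0,0,0,-8.5]],
])

```text
time: 27.5
tcp_pos: [0.5025, -0.083, 0.1154]
orientation: [3.14, 0.001, 1.624]
wrist_force: [0.6, -0.2, 0.6]
opening: 0.026
finger_force: 0.0
```

```bash
python3 look.py w17
```

```text
27.5 q7 0.396796999748786 [ 0.50247616 -0.08295956  0.11543435] yaw 93.06712579942335 [ 0.58318712 -0.20529541  0.57926602] Mz 0.05314021437059095
[322 230]
[317.60681818 223.81818182] 1760 [ 0.49811962 -0.07839982  0.118     ] wing 141.61583199005918
```

Request:
move_arm([
  [[0.44,0.08,-0.1,0,-7],[0.44,0,0,0,-7],[0.44,0,0,0.8,0],[0.44,0,0,0.8,0],[0.44,0,0,0.8,0],[0.44,0,0,0.6,0],[0.44,0,0,0,5],[0.44,0,0,0,5]],
])

```text
time: 28.35
tcp_pos: [0.5003, -0.0816, 0.0838]
orientation: [-3.14, -0.0, 1.685]
wrist_force: [0.7, -0.6, -0.3]
opening: 0.0261
finger_force: 0.0
```

Request:
move_arm([
  [[0.44,0,0,0,5],[0.44,0,0,0,5],[0.44,0,0,0,5],[0.44,0,0,0,5],[0.44,0,0,0,5],[0.44,0,0,0,4]],
])

```text
time: 28.95
tcp_pos: [0.5007, -0.0813, 0.0838]
orientation: [-3.141, 0.001, 1.18]
wrist_force: [0.7, 0.3, -2.2]
opening: 0.026
finger_force: 1.4
```

```bash
python3 look.py w18
```

```text
28.95 q7 0.08749390203190353 [ 0.50066445 -0.0812511   0.08382802] yaw 67.63606899089068 [ 0.65882632  0.30349194 -2.15421027] Mz -0.011719780961187615
[326 254]
[317.70649351 243.90952381] 2310 [ 0.49937741 -0.07532572  0.118     ] wing 114.41508633887666
```

Request:
move_arm([
  [[0.44,0,0,0,3],[0.44,0,0,0,3],[0.44,0,0,0,3],[0.44,0,0,0,3]],
])

```text
time: 29.4
tcp_pos: [0.5009, -0.0811, 0.084]
orientation: [-3.142, 0.0, 0.974]
wrist_force: [0.7, 1.1, -2.2]
opening: 0.026
finger_force: 1.4
```

Request:
move_arm([
  [[0.44,0,0,0,1.5],[0.44,0,0,0,1.5]],
])

```text
time: 29.6
tcp_pos: [0.5009, -0.0812, 0.0843]
orientation: [3.142, -0.0, 0.922]
wrist_force: [0.9, 1.4, -2.1]
opening: 0.0258
finger_force: 1.3
```

```bash
python3 look.py w19
```

```text
29.6 q7 -0.10598031349215412 [ 0.50091996 -0.08118908  0.08430952] yaw 52.826635607002615 [ 0.94674587  1.36342049 -2.10842002] Mz 0.051254824565102095
[325 254]
[317.80823117 243.22416813] 2284 [ 0.50128241 -0.07510692  0.118     ] wing 99.616915197207
```

Roughly 7° remain. From here I'll use 1° steps and watch the finger force.

Request:
move_arm([
  [[0.44,0,0,0,1],[0.44,0,0,0,1]],
])

```text
time: 29.85
tcp_pos: [0.5009, -0.0813, 0.0847]
orientation: [3.141, -0.0, 0.887]
wrist_force: [0.9, 0.8, -2.3]
opening: 0.0259
finger_force: 1.3
```

Request:
move_arm([
  [[0.44,0,0,0,1],[0.44,0,0,0,1]],
])

```text
time: 30.05
tcp_pos: [0.501, -0.0813, 0.0848]
orientation: [3.141, -0.001, 0.852]
wrist_force: [3.1, 1.2, -1.7]
opening: 0.0256
finger_force: 1.3
```

```bash
python3 look.py w20
```

```text
30.05 q7 -0.15861379608704754 [ 0.50096314 -0.08134179  0.08476909] yaw 48.79224748138831 [ 3.09710754  1.20347071 -1.74934259] Mz -0.009968144961873988
[325 253]
[317.66343612 242.51938326] 2270 [ 0.50180035 -0.07512046  0.118     ] wing 95.61198594098471
```

Request:
move_arm([
  [[0.44,0,0,0,1]],
])

```text
time: 30.2
tcp_pos: [0.501, -0.0814, 0.0848]
orientation: [3.141, -0.0, 0.834]
wrist_force: [1.9, 1.1, -2.2]
opening: 0.0265
finger_force: 1.2
```

Request:
move_arm([
  [[0.44,0,0,0,1]],
])

```text
time: 30.3
tcp_pos: [0.501, -0.0814, 0.0848]
orientation: [3.141, -0.0, 0.817]
wrist_force: [2.4, 1.4, -2.6]
opening: 0.026
finger_force: 1.2
```

```bash
python3 look.py w21
```

```text
30.3 q7 -0.1848663098611985 [ 0.50097321 -0.0814318   0.08475933] yaw 46.7845471093123 [ 2.38847182  1.44921393 -2.56524374] Mz 0.02135752587857724
[325 253]
[317.65178966 242.36146708] 2263 [ 0.5020861 -0.0751785  0.118    ] wing 93.66560491324431
```

Request:
move_arm([
  [[0.44,0,0,0,0.8]],
])

```text
time: 30.45
tcp_pos: [0.5009, -0.0815, 0.0848]
orientation: [3.141, -0.0, 0.803]
wrist_force: [2.0, 1.7, -1.6]
opening: 0.0263
finger_force: 1.2
```

Request:
move_arm([
  [[0.44,0,0,0,0.8]],
])

```text
time: 30.55
tcp_pos: [0.5009, -0.0815, 0.0847]
orientation: [3.141, -0.0, 0.789]
wrist_force: [2.0, 1.4, -2.4]
opening: 0.0262
finger_force: 1.2
```

```bash
python3 look.py w22
```

```text
30.55 q7 -0.20566598230638797 [ 0.50085041 -0.08153738  0.08473009] yaw 45.190007744008916 [ 2.03722915  1.35387417 -2.41713791] Mz 0.08105294152042307
[325 252]
[317.85403727 242.08651287] 2254 [ 0.50233986 -0.07527966  0.118     ] wing 91.35989354477763
```

Request:
move_arm([
  [[0.44,0,0,0,0.8]],
])

```text
time: 30.7
tcp_pos: [0.5008, -0.0815, 0.0847]
orientation: [3.141, -0.0, 0.775]
wrist_force: [2.9, 1.1, -1.8]
opening: 0.0263
finger_force: 1.4
```

Request:
move_arm([
  [[0.44,0,0,0,0.8]],
])

```text
time: 30.8
tcp_pos: [0.501, -0.0815, 0.0847]
orientation: [3.141, -0.0, 0.761]
wrist_force: [3.8, 1.5, -2.0]
opening: 0.026
finger_force: 1.5
```

Request:
move_arm([
  [[0.44,0,0,0,0.8]],
])

```text
time: 30.9
tcp_pos: [0.5011, -0.0815, 0.0847]
orientation: [3.141, -0.0, 0.747]
wrist_force: [3.0, 0.9, -2.6]
opening: 0.0257
finger_force: 3.5
```

```bash
python3 look.py w23
```

```text
30.9 q7 -0.23698554221572082 [ 0.50105982 -0.08145394  0.08471578] yaw 42.808657549384186 [ 2.98232617  0.87080877 -2.6042099 ] Mz 0.11362642159868729
[325 253]
[317.31471631 242.27437943] 2256 [ 0.50252438 -0.07513549  0.118     ] wing 90.57304651879733
```

The finger force has risen to 3.5 N, the turning moment to 0.11 N m, and the wing has stalled at about 90.6°, so the screw is home. I'll back off, lift clear, shut the fingers, and move over the button.

Request:
move_arm([
  [[0.44,0,0,0,-4],[0.44,0,0,0,-6],[0.44,0,0,-1,0],[0.44,0,0,-2,0],[0.44,0,0,-2,0],[0.44,0,0,-2,0],[0.44,0,0,-1.5,0],[1,0,0,0,0]],
])

```text
time: 31.75
tcp_pos: [0.5012, -0.0828, 0.172]
orientation: [3.138, -0.001, 0.919]
wrist_force: [-0.3, 0.3, -0.2]
opening: 0.0216
finger_force: 0.0
```

```bash
python3 look.py w24
python3 - <<'E'
from h import *
im,K,e,A=cam("wrist"); ce,st,mr,p=blob(im,*GR,(0,0,640,400)); print("green",ce,st,onz(K,e,A,ce,.128))
im,K1,e1,A1=cam("scene"); c1,*_=blob(im,*GR,(260,150,345,225)); print(onz(K1,e1,A1,c1,.128))
print(tri(e,ray(K,A,ce),e1,ray(K1,A1,c1)))
E
```

```text
31.75 q7 -0.19448259556956962 [ 0.50116207 -0.08281547  0.17198243] yaw 52.67050838748455 [-0.32008526  0.27440492 -0.22919661] Mz 0.02158020407827216
[323 204]
[322.9340055  201.96975252] 1091 [ 0.50178035 -0.08077751  0.118     ] wing 91.20013133280246
green [401.02068345 151.30845324] [ 382  133   39   38 1112] [ 0.57064518 -0.0813109   0.128     ]
[ 0.56541407 -0.08280346  0.128     ]
(array([ 0.56972039, -0.07920799,  0.13434446]), np.float64(0.0011308018756226793))
```

Request:
move_arm([
  [[1,1.1,1.32,0,0],[1,1.1,1.32,0,0],[1,1.1,1.33,0,0],[1,1.1,1.33,0,0],[1,0,0,0,0],[1,0,0,0,0]],
])

```text
time: 32.5
tcp_pos: [0.5681, -0.0787, 0.1685]
orientation: [-3.139, 0.002, 0.922]
wrist_force: [0.2, -0.2, -0.2]
opening: 0.0007
finger_force: 0.0
```

Run:
```python
from h import *
s=get_state(); print(s["tcp_pos"],s["opening"],s["wrist_force"])
im,K,e,A=cam("wrist"); cv2.imwrite("pics/w25.png",im[:,:,::-1])
ce,st,mr,p=blob(im,*GR,(0,0,640,400)); print("green",ce,st,onz(K,e,A,ce,.13))
```

```text
[ 0.56806581 -0.07865531  0.16847116] 0.0007367955834746009 [ 0.15826601 -0.2180052  -0.21821178]
green [327.07265388 212.0332997 ] [310 194  35  37 991] [ 0.56891196 -0.08101999  0.13      ]
```

View pics/w25.png

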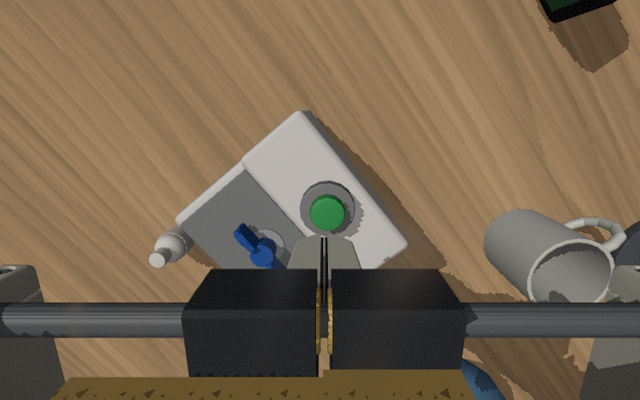

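The view shows the shut tips just below the button's image position (button at (327,212)) and nothing in the way. I'll descend in steps and feel for the button.

Request:
move_arm([
  [[1,0,0.2,1,0],[1,0,0,1,0],[1,0,0,1,0],[1,0,0,0.3,0],[1,0,0,0.3,0],[1,0,0,0,0]],
])

```text
time: 33.15
tcp_pos: [0.5709, -0.0797, 0.1333]
orientation: [-3.141, 0.0, 0.922]
wrist_force: [0.2, 0.3, -0.1]
opening: 0.0007
finger_force: 0.0
```

Request:
move_arm([
  [[1,0,0,0.3,0],[1,0,0,0.3,0],[1,0,0,0.3,0],[1,0,0,0.3,0],[1,0,0,0,0]],
])

```text
time: 33.65
tcp_pos: [0.5707, -0.0796, 0.1211]
orientation: [-3.141, 0.001, 0.922]
wrist_force: [-0.6, 0.2, 0.3]
opening: 0.0005
finger_force: 0.0
```

Request:
move_arm([
  [[1,0,0,0.2,0],[1,0,0,0.2,0],[1,0,0,0.2,0],[1,0,0,0,0]],
])

```text
time: 34.05
tcp_pos: [0.5709, -0.0796, 0.1153]
orientation: [-3.141, 0.0, 0.923]
wrist_force: [0.4, -0.4, -0.3]
opening: 0.0004
finger_force: 0.0
```

Request:
move_arm([
  [[1,0,0,0.2,0],[1,0,0,0.2,0],[1,0,0,0,0]],
])

```text
time: 34.35
tcp_pos: [0.5708, -0.0796, 0.1113]
orientation: [-3.141, 0.0, 0.923]
wrist_force: [-0.1, 0.2, -0.9]
opening: 0.0007
finger_force: 0.0
```

Request:
move_arm([
  [[1,0,0,0.2,0],[1,0,0,0.2,0],[1,0,0,0,0]],
])

```text
time: 34.65
tcp_pos: [0.5712, -0.0797, 0.1078]
orientation: [3.141, -0.0, 0.922]
wrist_force: [-1.4, 0.3, 2.9]
opening: 0.0005
finger_force: 1.4
```

Request:
move_arm([
  [[1,0,0,0.2,0],[1,0,0,0,0]],
])

```text
time: 34.85
tcp_pos: [0.5713, -0.0797, 0.1059]
orientation: [3.141, -0.0, 0.922]
wrist_force: [-0.9, 0.6, 3.3]
opening: 0.0005
finger_force: 2.0
```

The button has been touched and the force is about 3 N. I'll press it to the bottom.

Request:
move_arm([
  [[1,0,0,0.1,0],[1,0,0,0.1,0],[1,0,0,0,0]],
])

```text
time: 35.15
tcp_pos: [0.5713, -0.0797, 0.1045]
orientation: [3.141, -0.001, 0.923]
wrist_force: [-2.1, 0.7, 7.4]
opening: 0.0003
finger_force: 3.9
```

Request:
move_arm([
  [[1,0,0,0.1,0],[1,0,0,0,0]],
])

```text
time: 35.35
tcp_pos: [0.5713, -0.0797, 0.1044]
orientation: [3.141, -0.001, 0.922]
wrist_force: [-3.1, 1.4, 12.5]
opening: 0.0002
finger_force: 6.3
```

Request:
move_arm([
  [[1,0,0,0.1,0],[1,0,0,0,0]],
])

```text
time: 35.55
tcp_pos: [0.5713, -0.0797, 0.1042]
orientation: [3.141, -0.002, 0.922]
wrist_force: [-5.0, 2.2, 17.4]
opening: 0.0005
finger_force: 8.7
```

The button bottomed out: the force rises to 17 N with no further travel. I'll retreat upward and check.

Request:
move_arm([
  [[1,0,0,-0.5,0],[1,0,0,-1,0],[1,0,0,-2,0],[1,0,0,-2,0],[1,0,0,-2,0],[1,0,0,-2,0],[1,0,0,0,0],[1,0,0,0,0]],
])

```text
time: 36.35
tcp_pos: [0.5707, -0.0795, 0.196]
orientation: [-3.141, 0.0, 0.923]
wrist_force: [-0.0, -0.0, -0.1]
opening: 0.0002
finger_force: 0.0
```

```bash
python3 look.py w26
python3 - <<'E'
from h import *
im,K,e,A=cam("top"); cv2.imwrite("pics/top2.png",im[:,:,::-1])
d=cv2.absdiff(im[:,:,::-1],cv2.imread("pics/top0.png")).max(2)
for n,(x,y) in dict(tray=(201,232),vase=(457,219),mug=(414,165),drops=(333,266),case=(368,275),button=(350,200)).items(): print(n,(d[y-20:y+20,x-20:x+20]>40).sum())
E
```

```text
36.35 q7 -0.22989496997354328 [ 0.57067452 -0.07946555  0.19601063] yaw 52.865111381044954 [-0.02287318 -0.02218306 -0.10467226] Mz -0.001607057076916258
[263 244]
[262.25622407 239.23029046] 964 [ 0.50264473 -0.07801093  0.118     ] wing 89.17217646185057
tray 0
vase 156
mug 4
drops 788
case 185
button 1318
```

```bash
python3 -c "
from workcell import *
print(sign_off())"
```

```text
the job is handed in; nothing more can be done
None
```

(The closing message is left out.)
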